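Blade in, lid on, hold the jog: ice shaver

TASK

Get the ice shaver ready: take the blade plate from its stand, slide it fully down into the slot at the front of the drum and let go of it. Then set the lid on the drum with its handle bar in line with the left and right loading ribs so that the lugs drop in, and twist it clockwise against the spring to the jog position half way to the lock (bar over the single jog ribs), never as far as the lock click. Finish while gripping the lid and holding it there, since the spring turns it back when let go, and leave the cup under the spout, the deli tub and the salt shaker where they stand.

Things in the scene. Friction and masses are not known exactly. Their poses are not given: they have to be found in the camera images.
- shaver: White tabletop ice shaver, fixed; light metal drum (120 mm across, open top) on a motor base, slot and spout towards the robot. Origin: on the worktop under the drum's upright axis; x from spout to back, y left, z up. At the back left, 26 degrees left of +x and 83 mm from the axis, a catch housing stands up to z 160 mm.
- rim (a point): Centre of the drum's mouth, on the axis at rim height, 146 mm above the worktop. Just inside the rim is a ledge of inner radius 46 mm (z 138 to 145 mm) with two gaps 28 mm wide at the shaver's +y and -y sides, through which the lid's lugs pass down. The drum is 102 mm across inside, below the ledge.
- load_rib (a point): Left loading rib: single black rib outside the drum just under the rim at the shaver's +y side, 66 mm from the axis; its twin is across the drum at -y. The ledge gaps lie behind these two ribs.
- jog_rib (a point): Jog rib: single black rib like the loading rib, 38 degrees clockwise of it seen from above; its twin is across the drum. The bar points here at the jog position.
- lock_rib (a point): Lock ribs: a close pair of black ribs 70 degrees clockwise of the loading rib; twins across the drum. Before it a sprung steel catch is felt from about 56 degrees of lid turn; forced past it (about 66 degrees) it clicks behind the lid's pointer and locks the lid. The bar must not get there.
- slot (a point): Bottom centre of the blade slot, where the middle of the plate's lower edge rests when home: shaver x = -72 mm, y = 0, z = 78 mm. The slot is upright, 60 mm wide along the shaver's y, 8 mm along its x; its mouth is at z = 130 mm, 52 mm above this point.
- blade: Flat steel blade plate standing upright in the stand: 56 mm wide (its y), 5 mm thick (x), 60 mm high, with a black grip on top, 34 mm wide (y), 10 mm thick (x), from z 60 to 112 mm. 90 g. Origin: middle of its lower edge, z up. Either face may look forward in the slot.
- stand: Low white block, fixed, 62 x 84 x 42 mm (x, y, z), origin at the centre of its underside, with two slots 8 mm wide along y at x = -12 and +12 mm, floors at z = 8 mm. The blade stands in the one at x = -12 mm; the other is empty.
- lid: White round lid, 220 g, right way up on the worktop. Origin: centre of its underside; x along the black handle bar, z up. Bar 88 mm long, 18 mm wide (y), z 26 to 62 mm: grip across its width at the middle. Flange 124 mm across, z 18 to 26 mm, with a small pointer at each bar end. Seated, the flange rests on the rim and the origin is on the drum axis at z 128 mm.
- lug (a point): One of the lid's two lugs, under one bar end (its twin is under the other; the lid works either way round): 18 mm wide, out to radius 48 mm, z 2 to 8 mm of the lid, on a spigot 87 mm across that reaches 18 mm below the flange and tapers to 79 mm at the bottom. Loading position: bar along the shaver's y, about 6 degrees of play either way.
- jog_ring (a joint): Sprung switch ring in the drum, turned by the lid's lugs: 0 at rest, grows (rad) as the lid turns clockwise from above. Lugs meet it about 8 degrees past loading; jog is 0.52 (lid at 38 degrees), catch felt from 0.85, click at about 1.0, stop 1.1. Spring torque 0.05 Nm + 0.25 Nm per rad; it turns the lid back when let go.
- portion_cup: Small steel sauce cup, 68 mm diameter, 40 mm high, standing loose under the spout; origin at the centre of its underside. Leave it.
- deli_tub: White deli tub with lid, 114 mm diameter, 68 mm high, loose; origin at the centre of its underside. Leave it.
- salt: Small glass salt shaker with steel cap, 45 mm diameter, 87 mm high, loose; origin at the centre of its underside. Leave it.
Mind the look-alikes: they are no part of the job. Of the things that look like the blade, the middle-sized one is meant.

How it is judged:
By the outcome, as a careful person would: the job done as asked, in the order asked, and still so for the second after the job is handed in, while the arm keeps its last pose, push and grip.
It also fails if it takes over 72 s, if anything falls off the work surface, if the arm or the gripper's body presses on something with over 40 N, if the wrist force passes 120 N, or if a joint passes its speed limit or range.

ROBOT

A 7-joint arm with a two-finger parallel gripper is mounted at the origin on a cart in front of the work surface, level with it; the furniture and walls round the work are solid. World frame = base frame: x ahead of the robot, y to its left, z up, the work surface at z = 0. Lengths are in m, angles in degrees, forces in N, time in s.
With the tool pointing down it reaches from about 0.425 to 0.875 m from the base axis. Payload 4.7 kg.
Tool frame: the origin (TCP) lies on the centre line of the jaws, within the pads' length; the fingertips stand 19 mm ahead of it and the grasp point (between the pads) is the TCP; z points along the fingers, y is the line along which they close (so a half turn about z gives the same grasp; the last joint's range is limited). The gripper opens to 87 mm and grips with 3 to 60 N. Pads are 19 mm wide; open, the fingers measure 117 mm over their backs; the gripper's body (75 mm by 190 mm) begins 51 mm behind the grasp point.
Start: joints at [-67.661, 18.392, -4.016, 83.108, 1.295, 78.541, -3.26], TCP at [0.239, 0.605, 0.242] pointing down, gripper open.
Joint ranges: [-163.93, 163.93], [-17.29, 119.83], [-79.2, 71.16], [3.27, 140.29], [-89.18, 269.18], [5.43, 117.66], [-154.24, 154.24]. Speed limits (degrees/s): [147.25, 147.25, 180, 180, 180, 180, 180].

INTERFACE

Orientations are given as [roll, pitch, yaw] about the fixed x, y, z axes, in that order (R = Rz(yaw) Ry(pitch) Rx(roll)).
In Python, from cell import env, imaging gives the robot as it stands.
- The arm moves only by the shell command python3 -m crank 'ROWS' [OPENING] [FORCE]. ROWS is JSON, a list of rows, each an object of numbers: "x", "y", "z": the shift along the tool's x, y, z in m; "turn": the turn about the tool's z in rad. In form: [{"x": .., "y": .., "z": .., "turn": ..}, ...]. A call has 1 to 12 rows; each row is the pose to reach, as a shift and turn from the pose commanded when the call began, along the tool's axes at that moment; what a row does not reach only later rows make up. A row lasts 1/8 s, in which the tool goes at most 62.5 mm and 10.7 degrees, less where a joint would pass 70% of its speed; a pose out of reach is approached as far as the arm can. A call with a gripper value outside its range is refused whole. OPENING is the finger opening in m, from 0 to 0.087, set as the call begins (- or left out, the last holds). The fingers move at their own pace and stop on an object; FORCE is the grip in N (left out, the last holds). Time passes only in rows, so rows that repeat a pose let the fingers close. It gives the time, the measured TCP pose, the force, the opening and the grip force at its end, in the units of the state.
- env.get_obs(): the state, without advancing time (a new reading comes with each control period).
- imaging.read_camera(name): name is "side" or "top"; returns the picture (384x512x3 uint8, red, green, blue); there is no depth.
- imaging.get_calibration(name): a dict with "camera_matrix" (3x3 intrinsics, pixels), "position" and "attitude" of the camera in the world. Camera axes: x right, y up, looking along -z (the intrinsics and any distortion apply to the point x, -y, -z); pixel columns grow to the right and rows downward; lengths in m; the calibration is good to about 2 mm. A picture is of the moment at which its call begins. get_calibration takes no time and is no camera call.
- env.sign_off(): hands the job in; it is judged then, once.
The state is a dict: "time_s": time; "qpos": joint angles; "joint_velocities": joint speeds; "effort": joint torques, N m; "tool_pos": TCP position; "tool_rot": TCP orientation; "force": force on the tool from outside, world axes, zero at the start; "wrist_torque": the same for the moment, N m; "grip_width": finger opening in m; "grasp_force": force on a finger pad.
Only numpy, scipy, OpenCV 4.12 (cv2) and the standard library are available. Lean on these libraries where they do the work, as an engineer would, in place of code of your own. Each camera call takes 0.05 s, during which the arm holds its last target. There are 200 camera calls.

## Working session

There is one attempt and no reset: what is moved stays moved. The work goes in short steps, Python scripts to look and compute and a shell command to move; the robot and the scene stay as the last step left them, time stands still between calls to the robot, and variables do not carry over. Pictures are saved under pics/ and viewed, at most 10 in all, crops included, and the job is handed in when it is done.

```bash
mkdir -p pics; cat > h.py <<'E'
import numpy as np, cv2
from cell import env, imaging
from scipy.spatial.transform import Rotation as R
def cal(n):
    c=imaging.get_calibration(n); return c
def att(c):
    a=np.array(c["attitude"],float)
    if a.shape==(3,3): return a
    if a.size==4: return R.from_quat(a).as_matrix()
    return R.from_euler('xyz',a,degrees=True).as_matrix()
def pix(n,P):
    c=cal(n);p=att(c).T@(np.array(P,float)-np.array(c["position"]));p=p*[1,-1,-1]
    q=np.array(c["camera_matrix"])@p; return q[:2]/q[2]
def ray(n,u,v,z):
    c=cal(n);d=np.linalg.inv(np.array(c["camera_matrix"]))@[u,v,1];d=att(c)@(d*[1,-1,-1])
    o=np.array(c["position"]);return o+d*(z-o[2])/d[2]
def snap(n,f,box=None,s=1):
    im=imaging.read_camera(n)[:,:,::-1].copy();cv2.imwrite(f"pics/{f}_raw.png",im);crop(f,box,s,f)
def crop(f,box,s,g):
    im=cv2.imread(f"pics/{f}_raw.png")
    if box: im=im[box[1]:box[3],box[0]:box[2]]
    cv2.imwrite(f"pics/{g}.png",cv2.resize(im,None,fx=s,fy=s,interpolation=cv2.INTER_CUBIC))
E
python3 - <<'E'
from h import *
for n in("side","top"):
    print(n,cal(n)); snap(n,n+"0",None,1.5)
print(env.get_obs())
E
```

```text
side {'camera_matrix': array([[401.15008233,   0.        , 254.92076751],
       [  0.        , 401.15008233, 190.0375384 ],
       [  0.        ,   0.        ,   1.        ]]), 'position': array([ 0.04205453, -0.27327667,  1.01044528]), 'attitude': array([ 29.93472356,  -0.78857232, -61.81254515])}
top {'camera_matrix': array([[440.57859357,   0.        , 257.76501871],
       [  0.        , 440.57859357, 185.99803782],
       [  0.        ,   0.        ,   1.        ]]), 'position': array([ 0.38417726, -0.06331993,  1.26035755]), 'attitude': array([  6.56363797,   0.17959848, -88.45354881])}
{'time_s': 0.1, 'qpos': array([-67.66203838,  18.43594306,  -4.01707929,  83.16790936,
         1.29552082,  78.54014548,  -3.25945101]), 'joint_velocities': array([-0.08895279, -0.06562617,  0.03448173,  0.00096882, -0.00136352,
       -0.10244972, -0.07388314]), 'effort': array([-6.79183344e-06, -4.92570233e+01, -4.05761618e-01, -3.13398743e+01,
       -6.40060427e-02,  3.94226192e-02,  9.31893214e-05]), 'tool_pos': array([0.23840648, 0.60420692, 0.24055827]), 'tool_rot': array([-1.79901269e+02,  5.42397067e-03,  1.58473759e+02]), 'force': array([ 0.06956967,  0.11073464, -0.39917687]), 'wrist_torque': array([-0.0223232 , -0.05273603,  0.01669285]), 'grasp_force': 0.0, 'grip_width': 0.0873618970493063}
```

View pics/top0.png

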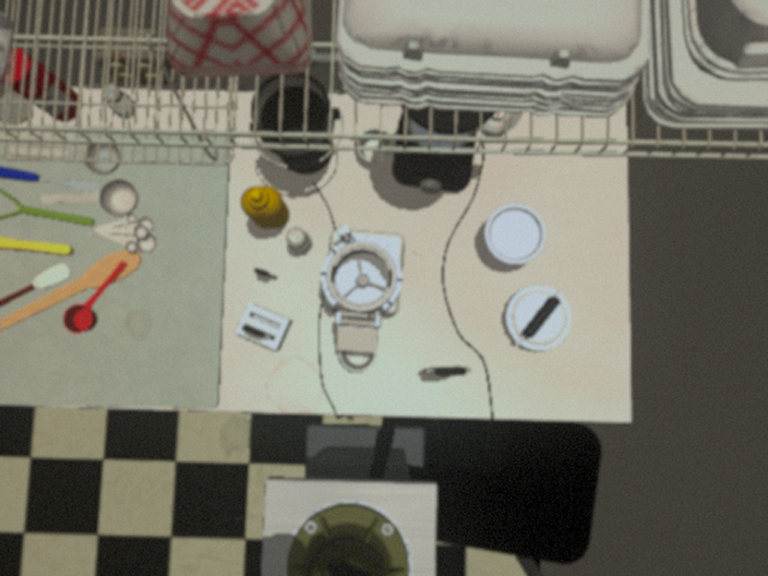

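View pics/side0.png

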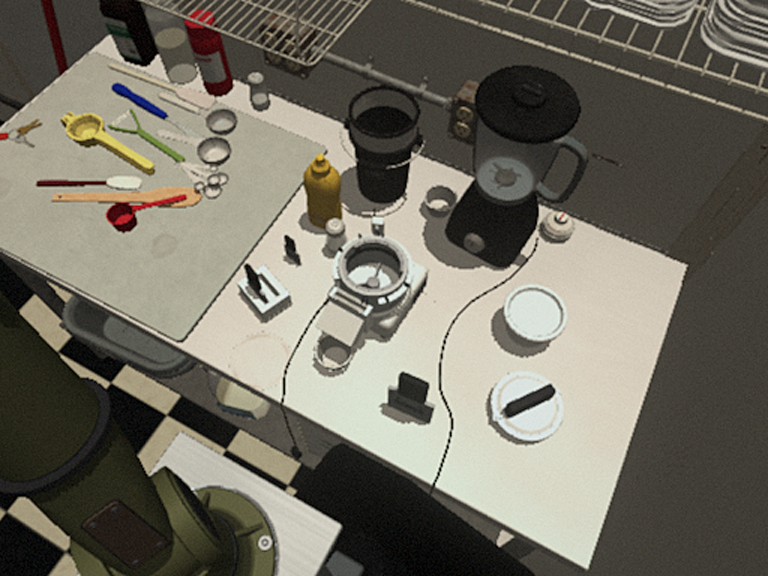

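The top view shows the shaver drum at about (362,278), the stand at (264,327), the lid with its black bar at (538,318), the tub at (514,236) and the salt at (297,238). Blade candidates in the side view: a small one loose at (291,250), one in the stand at (255,282), and a large one loose at (410,395). The middle-sized one in the stand fits the description, so I'll check it in a close crop.

```bash
python3 - <<'E'
from h import *
crop("top0",[150,145,290,255],5.5,"topA")
crop("side0",[150,150,290,255],5.5,"sideA")
a=cv2.imread("pics/top0_raw.png")[185:240,325:390];b=cv2.imread("pics/side0_raw.png")[242:297,320:385]
cv2.imwrite("pics/lidA.png",cv2.resize(np.hstack([a,b]),None,fx=6,fy=6,interpolation=cv2.INTER_CUBIC))
E
```

```text
(no output)
```

View pics/topA.png

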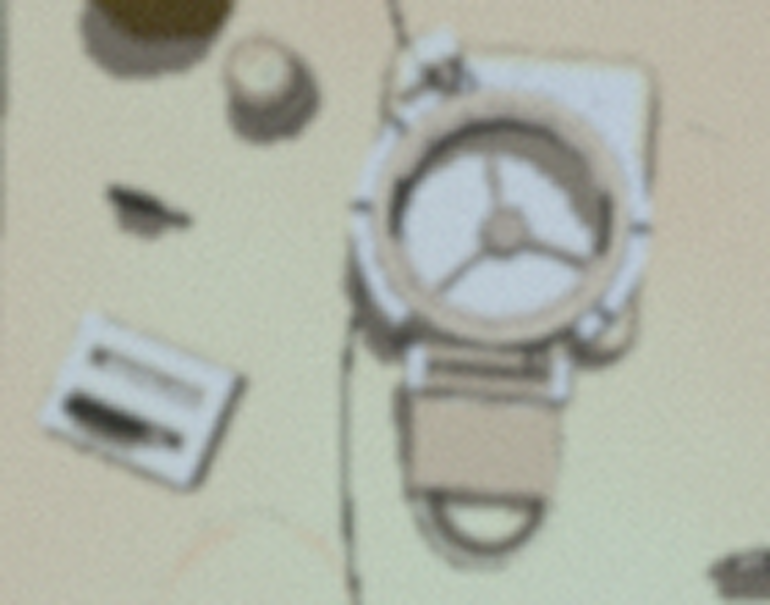

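View pics/sideA.png

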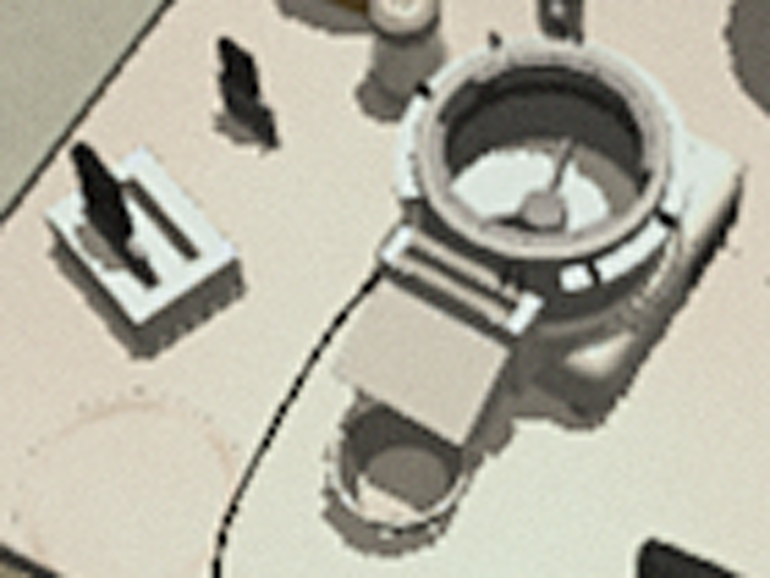

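View pics/lidA.png

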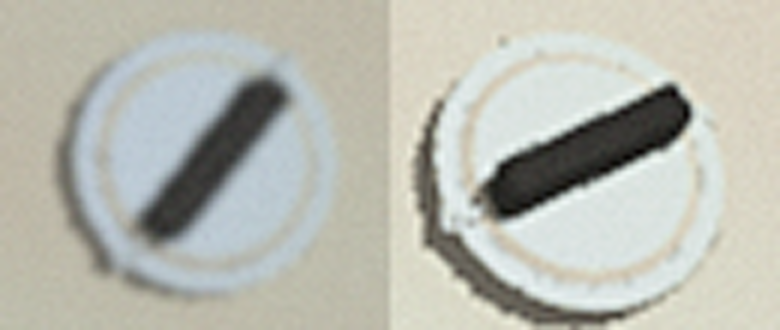

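Crop readings. The stand holds a plate with a black grip, and its empty slot is on the far side. In topA, the loading ribs are at (361,205) and (641,228), the slot runs (428,365)–(550,377), and the stand corners are (40,420), (92,315), (242,378) and (190,490). In lidA, the lid centre is about (205,162) and the bar runs (270,85)–(160,235).

```bash
python3 - <<'E'
from h import *
A=lambda u,v,z:ray("top",(u+.5)/5.5-.5+150,(v+.5)/5.5-.5+145,z)[:2]
S=lambda u,v,z:ray("side",(u+.5)/5.5-.5+150,(v+.5)/5.5-.5+150,z)[:2]
L=lambda u,v,z:ray("top",(u+.5)/6-.5+325,(v+.5)/6-.5+185,z)[:2]
M=lambda u,v,z:ray("side",(u-389.5)/6-.5+320,(v+.5)/6-.5+242,z)[:2]
ang=lambda d:np.degrees(np.arctan2(d[1],d[0]))
print("rim",A(503,214,.146),"ribs",A(361,205,.14),A(641,228,.14),"yaw",ang(A(361,205,.14)-A(641,228,.14))-90)
print("rim side",S((440+690)/2-15,(45+255)/2,.146))
# side rim outer ellipse guess: left 415,right 683, top 38,bottom 258
print("rim side2",S(549,148,.146))
print("slot",A(428,365,.13),A(550,377,.13),A(488,371,.13), "side", S(400,245,.13),S(520,310,.13))
c=[(40,420),(92,315),(242,378),(190,490)]
P=np.array([A(u,v,.042) for u,v in c]);print("stand",P,P.mean(0),[np.linalg.norm(P[i]-P[i-1]) for i in range(4)])
print("stand yaw",ang(P[1]-P[0]),ang(P[2]-P[3]),ang(P[0]-P[3])-90,ang(P[1]-P[2])-90)
c=[(50,215),(140,150),(238,250),(140,325)]
Q=np.array([S(u,v,.042) for u,v in c]);print("stand side",Q,Q.mean(0),[np.linalg.norm(Q[i]-Q[i-1]) for i in range(4)])
print("lid",L(205,162,.026),"bar",L(275,88,.062),L(158,235,.062),L(216,161,.062),ang(L(275,88,.062)-L(158,235,.062)))
print("lid side",M(579,170,.026),"bar",M(683,105,.062),M(495,195,.062),M(589,150,.062),ang(M(683,105,.062)-M(495,195,.062)))
E
```

```text
rim [ 0.51752612 -0.01360883] ribs [0.52070578 0.05295476] [ 0.51339388 -0.0777529 ] yaw -3.2018375310764355
rim side [ 0.51394074 -0.01855951]
rim side2 [ 0.51467196 -0.0176365 ]
slot [0.44757317 0.01987006] [ 0.4435058  -0.03720319] [ 0.44552624 -0.00821054] side [0.4448946  0.02189377] [ 0.44181455 -0.04249965]
stand [[0.4196971  0.22009162]
 [0.47317023 0.19666478]
 [0.44346884 0.11961834]
 [0.38682969 0.14318546]] [0.43079147 0.16989005] [np.float64(0.08363505892177617), np.float64(0.058379729928305965), np.float64(0.08257315604247811), np.float64(0.06134657496073393)]
stand yaw -23.65845715414887 -22.59182337830838 -23.140425315964507 -21.081646372242375
stand side [[0.4154603  0.21538196]
 [0.46946332 0.19719967]
 [0.44377674 0.12119199]
 [0.38504461 0.14058167]] [0.42843624 0.16858882] [np.float64(0.08074773723072294), np.float64(0.05698176588635001), np.float64(0.08023071577724722), np.float64(0.06185000013788981)]
lid [ 0.46150468 -0.34016772] bar [ 0.49373432 -0.36383864] [ 0.42570806 -0.31091944] [ 0.45983602 -0.33707053] -37.88017125455983
lid side [ 0.45854779 -0.34362367] bar [ 0.49021504 -0.36891807] [ 0.41708502 -0.31475193] [ 0.4532736  -0.34155618] -36.526705511398745
```

Both cameras agree to about 3 mm:

| Thing | Position (m) | Yaw |
|---|---|---|
| shaver axis | (0.516, -0.0155) | ≈ -3.3° |
| stand | (0.430, 0.169) | ≈ -22.6° |
| blade | (0.4186, 0.174) | ≈ -22.6° |
| lid | (0.459, -0.340) | ≈ -37.3° |

First I move above the blade.

```bash
cat >> h.py <<'E'
def go(x,y,z,psi):
    o=env.get_obs();r=R.from_euler('xyz',o["tool_rot"],degrees=True).as_matrix()
    d=r.T@(np.array([x,y,z])-o["tool_pos"]);t=(o["tool_rot"][2]-psi+180)%360-180
    print("shift",d.round(4),"turn",np.radians(t).round(4),"now",o["tool_pos"].round(4),o["tool_rot"].round(2),"F",o["force"].round(1),"t",o["time_s"],"q7",o["qpos"][6].round(1))
E
python3 -c "
from h import *
go(.4186,.1738,.20,67.4)"
```

```text
shift [-0.3255 -0.3342  0.0412] turn 1.5895 now [0.2384 0.6042 0.2406] [-1.7990e+02  1.0000e-02  1.5847e+02] F [ 0.1  0.1 -0.4] t 0.1 q7 -3.3
```

```bash
python3 -m crank '[{"x":-0.04,"y":-0.04,"z":0.005,"turn":0.18},{"x":-0.08,"y":-0.08,"z":0.01,"turn":0.36},{"x":-0.12,"y":-0.12,"z":0.015,"turn":0.54},{"x":-0.16,"y":-0.16,"z":0.02,"turn":0.72},{"x":-0.20,"y":-0.20,"z":0.025,"turn":0.9},{"x":-0.24,"y":-0.24,"z":0.03,"turn":1.08},{"x":-0.28,"y":-0.28,"z":0.035,"turn":1.26},{"x":-0.31,"y":-0.32,"z":0.04,"turn":1.44},{"x":-0.3255,"y":-0.334,"z":0.041,"turn":1.59},{"x":-0.3255,"y":-0.334,"z":0.041,"turn":1.59},{"x":-0.3255,"y":-0.334,"z":0.041,"turn":1.59}]' 0.045
python3 - <<'E'
from h import *
go(.4186,.1738,.103,67.4)
imaging
snap("side","s1",None,1);snap("top","t1",None,1)
a=cv2.imread("pics/t1_raw.png")[185:240,140:205];b=cv2.imread("pics/s1_raw.png")[140:225,140:240]
cv2.imwrite("pics/m1.png",np.hstack([cv2.resize(a,(390,330),interpolation=2),cv2.resize(b,(400,340),interpolation=2)[:330]]))
for n,o,s in(("top",(140,185),6),("side",(140,140),4)):
    for P in([.4186,.1738,.12],[.4186,.1738,.181]): print(n,P,(pix(n,P)-o)*s)
E
```

```text
time_s: 1.48
tool_pos: [0.4183, 0.1757, 0.2005]
tool_rot: [-180.0, -0.0, 67.6]
force: [0.0, 0.4, 0.5]
grip_width: 0.0449
grasp_force: 0.0
shift [-0.0016  0.0011  0.0975] turn 0.0034 now [0.4183 0.1757 0.2005] [-1.7997e+02 -1.0000e-02  6.7590e+01] F [0.  0.4 0.5] t 1.475 q7 -50.0
top [0.4186, 0.1738, 0.12] [166.57815575 214.7494969 ]
top [0.4186, 0.1738, 0.181] [135.74322589 209.38503722]
side [0.4186, 0.1738, 0.12] [107.24764441 157.25117949]
side [0.4186, 0.1738, 0.181] [ 89.74093437 105.47905517]
```

View pics/m1.png

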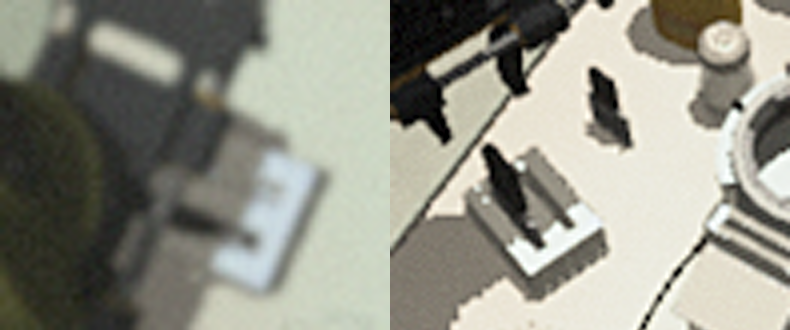

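The side crop shows the fingertips at (445,135) and (515,90), straddling the grip whose top is near (490,148). Projection and picture agree, so I descend and grip.

```bash
python3 -m crank '[{"x":-0.0016,"y":0.001,"z":0.03,"turn":0.003},{"x":-0.0016,"y":0.001,"z":0.06,"turn":0.003},{"x":-0.0016,"y":0.001,"z":0.085,"turn":0.003},{"x":-0.0016,"y":0.001,"z":0.0975,"turn":0.003},{"x":-0.0016,"y":0.001,"z":0.0975,"turn":0.003}]'
python3 -m crank '[{"x":0},{"x":0},{"x":0},{"x":0},{"x":0},{"x":0}]' 0.0 25
python3 -c "
from h import *
go(.4444,-.0114,.245,86.7)
print(env.get_obs()['wrist_torque'])"
```

```text
time_s: 2.2
tool_pos: [0.4185, 0.173, 0.1026]
tool_rot: [-180.0, 0.1, 67.3]
force: [-1.0, -0.3, 0.2]
grip_width: 0.0449
grasp_force: 0.0
shift [-0.1603  0.095  -0.1423] turn -0.3388 now [0.4185 0.173  0.1026] [-1.7996e+02  7.0000e-02  6.7290e+01] F [-1.  -0.3  0.2] t 2.2 q7 -48.1
[-0.06664493  0.06946422  0.00905364]invalid input
```

```bash
python3 -m crank '[{"x":0,"y":0,"z":0,"turn":0},{"x":0,"y":0,"z":0,"turn":0},{"x":0,"y":0,"z":0,"turn":0},{"x":0,"y":0,"z":0,"turn":0},{"x":0,"y":0,"z":0,"turn":0},{"x":0,"y":0,"z":0,"turn":0}]' 0.0 25
```

```text
time_s: 2.95
tool_pos: [0.4193, 0.1727, 0.1033]
tool_rot: [180.0, -0.0, 67.2]
force: [-0.7, 0.7, 2.4]
grip_width: 0.01
grasp_force: 25.0
```

```bash
python3 -m crank '[{"x":0,"y":0,"z":-0.02,"turn":0},{"x":0,"y":0,"z":-0.06,"turn":0},{"x":0,"y":0,"z":-0.10,"turn":0},{"x":-0.01,"y":0.006,"z":-0.142,"turn":-0.02},{"x":-0.04,"y":0.024,"z":-0.142,"turn":-0.08},{"x":-0.08,"y":0.048,"z":-0.142,"turn":-0.16},{"x":-0.12,"y":0.072,"z":-0.142,"turn":-0.24},{"x":-0.145,"y":0.087,"z":-0.142,"turn":-0.3},{"x":-0.16,"y":0.095,"z":-0.142,"turn":-0.339},{"x":-0.16,"y":0.095,"z":-0.142,"turn":-0.339},{"x":-0.16,"y":0.095,"z":-0.142,"turn":-0.339}]' - 40
python3 - <<'E'
from h import *
go(.4444,-.0114,.245,86.7)
snap("side","s2",None,1);snap("top","t2",None,1)
a=cv2.imread("pics/t2_raw.png")[165:235,205:275];b=cv2.imread("pics/s2_raw.png")[140:222,185:267]
cv2.imwrite("pics/m2.png",np.hstack([cv2.resize(a,(300,300),interpolation=2),cv2.resize(b,(492,492),interpolation=2)[:300]]) if 0 else cv2.resize(b,(590,590),interpolation=2))
E
```

```text
time_s: 4.32
tool_pos: [0.4445, -0.0107, 0.2449]
tool_rot: [-180.0, -0.0, 86.6]
force: [-0.2, -0.3, -0.2]
grip_width: 0.0094
grasp_force: 40.0
shift [-0.0007 -0.     -0.0001] turn -0.001 now [ 0.4445 -0.0107  0.2449] [-1.7998e+02 -2.0000e-02  8.6640e+01] F [-0.2 -0.3 -0.2] t 4.325 q7 -10.3
```

View pics/m2.png

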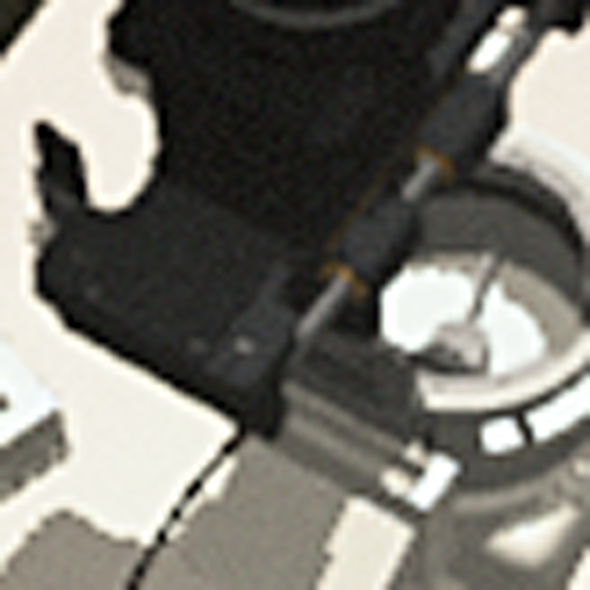

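The side crop shows the gripper hiding most of the plate. The plate's lower right corner should be near (420,400), just above the slot's right end at (430,470). I'll enlarge it with the predicted model edges overlaid.

```bash
python3 - <<'E'
from h import *
f=lambda c,yaw,p:np.array([*(np.array(c)+R.from_euler('z',yaw,degrees=True).as_matrix()[:2,:2]@p[:2]),p[2]])
def draw(n,box,s):
    im=cv2.imread(f"pics/{n[0]}2_raw.png")[box[1]:box[3],box[0]:box[2]]
    im=cv2.resize(im,None,fx=s,fy=s,interpolation=2).astype(float)
    im=(255*(im/255)**.5).astype(np.uint8)
    def pl(P,col):
        q=[((pix(n,p)-box[:2]+.5)*s).astype(int).tolist() for p in P]
        for a,b in zip(q,q[1:]+q[:1]): cv2.line(im,a,b,col,1)
    B=(.4445,-.0107);z=.2449-.095
    for x in(-.0025,.0025): pl([f(B,-3.4,(x,y,zz)) for y,zz in((-.028,z),(.028,z),(.028,z+.06),(-.028,z+.06))],(0,0,255))
    pl([f((.516,-.0155),-3.3,(x,y,.13)) for x,y in((-.076,-.03),(-.068,-.03),(-.068,.03),(-.076,.03))],(0,255,0))
    return im
a=draw("side",(218,172,272,226),7.4);b=draw("top",(215,180,267,232),7.6)
cv2.imwrite("pics/m3.png",np.hstack([a[:390],b[:390]])); print(a.shape,b.shape)
E
```

```text
(400, 400, 3) (395, 395, 3)
```

View pics/m3.png

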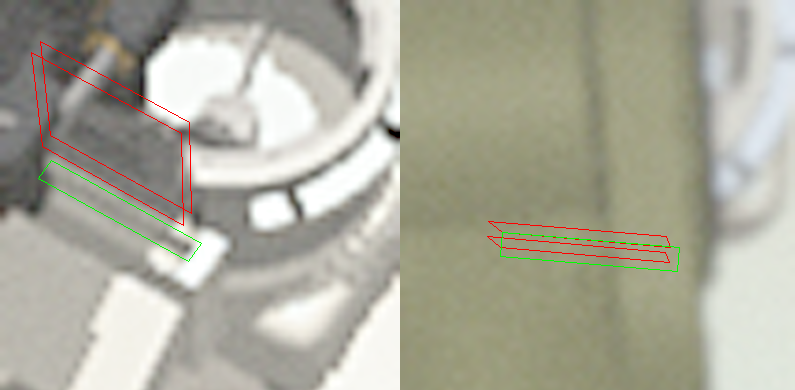

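The overlay matches the plate's right edge at (187,140)–(187,215) and the slot at (45,170)–(195,245) to about 2 mm. I'll lower and watch the force.

```bash
python3 -m crank '[{"x":0,"y":0,"z":0.006,"turn":0},{"x":0,"y":0,"z":0.012,"turn":0},{"x":0,"y":0,"z":0.017,"turn":0},{"x":0,"y":0,"z":0.021,"turn":0},{"x":0,"y":0,"z":0.024,"turn":0},{"x":0,"y":0,"z":0.027,"turn":0},{"x":0,"y":0,"z":0.027,"turn":0}]' - 40; python3 -c "
from h import *
o=env.get_obs();print(o['wrist_torque'],o['tool_pos'])"
```

```text
time_s: 5.3
tool_pos: [0.4446, -0.0117, 0.2179]
tool_rot: [-180.0, 0.0, 86.6]
force: [-0.4, -0.7, -0.4]
grip_width: 0.0098
grasp_force: 40.0
[-0.10786744  0.06873138 -0.01762954] [ 0.44459343 -0.01169815  0.21790504]
```

```bash
python3 -m crank '[{"x":0,"y":0,"z":0.006,"turn":0},{"x":0,"y":0,"z":0.012,"turn":0},{"x":0,"y":0,"z":0.018,"turn":0},{"x":0,"y":0,"z":0.024,"turn":0},{"x":0,"y":0,"z":0.03,"turn":0},{"x":0,"y":0,"z":0.035,"turn":0},{"x":0,"y":0,"z":0.039,"turn":0},{"x":0,"y":0,"z":0.042,"turn":0},{"x":0,"y":0,"z":0.042,"turn":0}]'
```

```text
time_s: 6.42
tool_pos: [0.4446, -0.0117, 0.1759]
tool_rot: [-180.0, 0.0, 86.6]
force: [-0.5, 0.5, -0.4]
grip_width: 0.0099
grasp_force: 40.0
```

```bash
python3 -m crank '[{"x":0,"y":0,"z":0.0015,"turn":0},{"x":0,"y":0,"z":0.003,"turn":0},{"x":0,"y":0,"z":0.004,"turn":0},{"x":0,"y":0,"z":0.005,"turn":0},{"x":0,"y":0,"z":0.005,"turn":0}]'
```

```text
time_s: 7.05
tool_pos: [0.4453, -0.0117, 0.1731]
tool_rot: [179.9, -0.1, 86.6]
force: [-3.7, -0.9, 12.8]
grip_width: 0.0097
grasp_force: 40.0
```

Contact comes at z 0.173, exactly the home height, with 13 N. I release, lift, and take a new reading for the lid.

```bash
python3 -m crank '[{"x":0,"y":0,"z":0.002,"turn":0},{"x":0,"y":0,"z":0.002,"turn":0},{"x":0,"y":0,"z":0.002,"turn":0},{"x":0,"y":0,"z":0.002,"turn":0}]' 0.03
python3 -m crank '[{"x":0,"y":0,"z":-0.015,"turn":0},{"x":0,"y":0,"z":-0.04,"turn":0},{"x":0,"y":0,"z":-0.08,"turn":0},{"x":0,"y":0,"z":-0.1,"turn":0}]' 0.055
python3 -c "
from h import *
go(.458,-.341,.15,142.7)"
```

```text
time_s: 7.55
tool_pos: [0.4446, -0.0117, 0.1689]
tool_rot: [-180.0, 0.0, 86.6]
force: [-0.1, 1.1, -0.8]
grip_width: 0.0295
grasp_force: 0.0
time_s: 8.05
tool_pos: [0.4457, -0.0117, 0.2723]
tool_rot: [179.8, -0.1, 86.6]
force: [-0.5, 0.3, -0.4]
grip_width: 0.0539
grasp_force: 0.0
shift [-0.3281  0.0314  0.1219] turn -0.979 now [ 0.4457 -0.0117  0.2723] [ 1.7978e+02 -8.0000e-02  8.6610e+01] F [-0.5  0.3 -0.4] t 8.05 q7 -10.7
```

```bash
python3 -m crank '[{"x":-0.03,"y":0.003,"z":0.01,"turn":-0.1},{"x":-0.07,"y":0.007,"z":0.02,"turn":-0.2},{"x":-0.11,"y":0.011,"z":0.03,"turn":-0.3},{"x":-0.15,"y":0.015,"z":0.04,"turn":-0.42},{"x":-0.19,"y":0.018,"z":0.05,"turn":-0.54},{"x":-0.23,"y":0.022,"z":0.06,"turn":-0.66},{"x":-0.27,"y":0.026,"z":0.08,"turn":-0.78},{"x":-0.31,"y":0.029,"z":0.1,"turn":-0.9},{"x":-0.328,"y":0.031,"z":0.122,"turn":-0.979},{"x":-0.328,"y":0.031,"z":0.122,"turn":-0.979},{"x":-0.328,"y":0.031,"z":0.122,"turn":-0.979}]'
python3 - <<'E'
from h import *
from scipy.optimize import minimize
c={"top":(325,185,390,240),"side":(320,242,385,297)}
K={"top":4,"side":4}
def hull(n,p):
    m=R.from_euler('z',p[2],degrees=True).as_matrix()
    q=np.array([(pix(n,m@[x,y,z]+[p[0],p[1],0])-c[n][:2]+.5)*8 for z in(.026,.062) for x,y in((.044,.004),(.044,-.004),(.040,.009),(.040,-.009),(-.044,.004),(-.044,-.004),(-.04,.009),(-.04,-.009))],np.float32)
    I=np.zeros((55*8,65*8),np.uint8);cv2.fillConvexPoly(I,cv2.convexHull(q).astype(np.int32),1);return cv2.resize(I.astype(np.float32),(65,55),interpolation=cv2.INTER_AREA)
for n,b in c.items():
    g=cv2.imread(f"pics/{n}0_raw.png",0)[b[1]:b[3],b[0]:b[2]].astype(float)
    lo,hi=np.percentile(g,3),np.percentile(g,60); M=np.clip((hi-g)/(hi-lo),0,1)
    M[cv2.dilate((hull(n,[.459,-.341,-37.3])>0).astype(np.uint8),np.ones((7,7)))==0]=0
    f=lambda v:((hull(n,[.459+v[0]*.001,-.341+v[1]*.001,-37.3+v[2]])-M)**2).sum()
    r=minimize(f,[0,0,0],method="Nelder-Mead",options=dict(initial_simplex=[[0,0,0],[4,0,0],[0,4,0],[0,0,4]]))
    print(n,r.x,r.fun)
go(.459,-.341,.05,142.7)
E
```

```text
time_s: 9.43
tool_pos: [0.457, -0.3403, 0.1481]
tool_rot: [179.9, 0.0, 142.7]
force: [-0.1, 0.4, 0.6]
grip_width: 0.0548
grasp_force: 0.0
top [ 1.76911366  2.11456696 -0.4810093 ] 12.74102783203125Traceback (most recent call last):
  File "<stdin>", line 14, in <module>
    res = _minimize_neldermead(fun, x0, args, callback, bounds=bounds,
                               **options)
    fxcc = func(xcc)
    fx = function(np.copy(x), *(wrapper_args + args))
  File "<stdin>", line 13, in <lambda>
  File "<stdin>", line 7, in hull
  File "h.py", line 12, in pix
    c=cal(n);p=att(c).T@(np.array(P,float)-np.array(c["position"]));p=p*[1,-1,-1]
  File "h.py", line 5, in cal
    c=imaging.get_calibration(n); return c
ValueError: time passes only in moves, steps and waits
```

```bash
sed -i 's/^def cal(n):/from functools import lru_cache\n@lru_cache\ndef cal(n):/' h.py; python3 -c "
from h import *
go(.459,-.341,.05,142.6)"
```

```text
shift [-0.0019  0.0006  0.0981] turn 0.0016 now [ 0.457  -0.3403  0.1481] [1.7994e+02 4.0000e-02 1.4269e+02] F [-0.1  0.4  0.6] t 9.425 q7 100.9
```

```bash
python3 -m crank '[{"x":-0.0019,"y":0.0006,"z":0.04,"turn":0},{"x":-0.0019,"y":0.0006,"z":0.07,"turn":0},{"x":-0.0019,"y":0.0006,"z":0.09,"turn":0},{"x":-0.0019,"y":0.0006,"z":0.098,"turn":0},{"x":-0.0019,"y":0.0006,"z":0.098,"turn":0},{"x":-0.0019,"y":0.0006,"z":0.098,"turn":0}]'
python3 -m crank '[{"x":0,"y":0,"z":0,"turn":0},{"x":0,"y":0,"z":0,"turn":0},{"x":0,"y":0,"z":0,"turn":0},{"x":0,"y":0,"z":0,"turn":0},{"x":0,"y":0,"z":0,"turn":0},{"x":0,"y":0,"z":0,"turn":0}]' 0.0 45
python3 -c "
from h import *
go(.459,-.341,.24,142.6)"
```

```text
time_s: 10.18
tool_pos: [0.4589, -0.3421, 0.0502]
tool_rot: [180.0, 0.1, 142.7]
force: [-0.3, -0.3, 0.7]
grip_width: 0.055
grasp_force: 0.0
time_s: 10.92
tool_pos: [0.4583, -0.3413, 0.049]
tool_rot: [180.0, -0.0, 142.7]
force: [0.9, 1.3, 0.2]
grip_width: 0.0177
grasp_force: 45.0
shift [-0.0003  0.0008 -0.191 ] turn 0.0022 now [ 0.4583 -0.3413  0.049 ] [ 1.7997e+02 -1.0000e-02  1.4273e+02] F [0.9 1.3 0.2] t 10.925 q7 106.4
```

```bash
python3 -m crank '[{"x":0,"y":0,"z":-0.015,"turn":0},{"x":0,"y":0,"z":-0.05,"turn":0},{"x":0,"y":0,"z":-0.1,"turn":0},{"x":0,"y":0,"z":-0.15,"turn":0},{"x":0,"y":0,"z":-0.2,"turn":0},{"x":0,"y":0,"z":-0.22,"turn":0},{"x":0,"y":0,"z":-0.22,"turn":0}]'
python3 -c "
from h import *
go(.516,-.0156,.27,86.7)"
```

```text
time_s: 11.8
tool_pos: [0.4583, -0.342, 0.2698]
tool_rot: [180.0, 0.1, 142.7]
force: [1.1, 0.9, -3.6]
grip_width: 0.0174
grasp_force: 45.0
shift [ 1.519e-01  2.946e-01 -2.000e-04] turn 0.9775 now [ 0.4583 -0.342   0.2698] [1.7995e+02 1.0000e-01 1.4271e+02] F [ 1.1  0.9 -3.6] t 11.8 q7 96.5
```

```bash
python3 -m crank '[{"x":0.01,"y":0.02,"z":0,"turn":0.05},{"x":0.025,"y":0.048,"z":0,"turn":0.14},{"x":0.042,"y":0.081,"z":0,"turn":0.25},{"x":0.059,"y":0.114,"z":0,"turn":0.36},{"x":0.076,"y":0.147,"z":0,"turn":0.47},{"x":0.093,"y":0.18,"z":0,"turn":0.58},{"x":0.11,"y":0.213,"z":0,"turn":0.69},{"x":0.127,"y":0.246,"z":0,"turn":0.8},{"x":0.142,"y":0.275,"z":0,"turn":0.9},{"x":0.15,"y":0.29,"z":0,"turn":0.96},{"x":0.152,"y":0.2945,"z":0,"turn":0.9775},{"x":0.152,"y":0.2945,"z":0,"turn":0.9775}]'
python3 - <<'E'
from h import *
go(.516,-.0156,.19,86.7)
snap("side","s4",None,1)
f=lambda p:R.from_euler('z',-3.3,degrees=True).as_matrix()@p+[.516,-.0156,0]
box=(180,110,300,200);s=6
im=cv2.imread("pics/s4_raw.png")[box[1]:box[3],box[0]:box[2]]
im=cv2.resize(im,None,fx=s,fy=s,interpolation=2)
def pl(P,col,dx=0):
    q=[((pix("side",p)-box[:2]+.5)*s).astype(int).tolist() for p in P]
    cv2.polylines(im,[np.array(q)],True,col,1)
t=np.linspace(0,6.28,40)
zz=env.get_obs()["tool_pos"]
C=lambda r,z,c=(.516,-.0156):[np.array([c[0]+r*np.cos(a),c[1]+r*np.sin(a),z]) for a in t]
pl(C(.062,zz[2]-.049+.018,zz),(0,0,255));pl(C(.0395,zz[2]-.049,zz),(0,0,255));pl(C(.06,.146),(0,200,0))
for a in(0,-38,-70):
  for k in(90,-90):
    p=np.radians(a+k);pl([f([r*np.cos(p),r*np.sin(p),.14]) for r in(.060,.068)],(255,0,0))
cv2.imwrite("pics/m4.png",im)
E
```

```text
time_s: 13.3
tool_pos: [0.5149, -0.0158, 0.2678]
tool_rot: [-179.9, 0.1, 86.7]
force: [-0.6, -0.9, -0.9]
grip_width: 0.0179
grasp_force: 45.0
shift [0.0003 0.0012 0.0778] turn 0.0005 now [ 0.5149 -0.0158  0.2678] [-1.7988e+02  7.0000e-02  8.6730e+01] F [-0.6 -0.9 -0.9] t 13.3 q7 -3.9
```

View pics/m4.png

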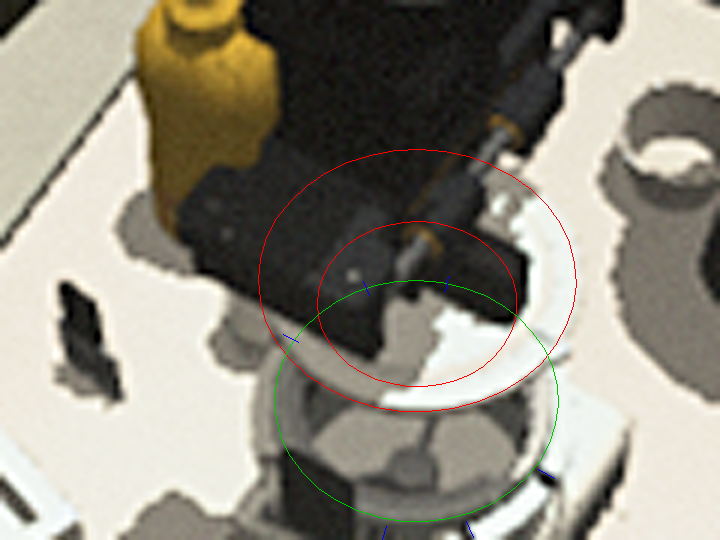

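The crop shows the lid over the drum. Its front edge (row 410) and pointer (562,353) fit the model circle, and the jog/loading ribs match at (547,475), so the offset is about 2 mm at most. Blade grip at (315,490) stands in the slot. I lower the lid.

```bash
python3 -m crank '[{"x":0,"y":0.001,"z":0.02,"turn":0},{"x":0,"y":0.001,"z":0.045,"turn":0},{"x":0,"y":0.001,"z":0.063,"turn":0},{"x":0,"y":0.001,"z":0.07,"turn":0},{"x":0,"y":0.001,"z":0.074,"turn":0},{"x":0,"y":0.001,"z":0.078,"turn":0},{"x":0,"y":0.001,"z":0.078,"turn":0}]'
```

```text
time_s: 14.22
tool_pos: [0.5173, -0.015, 0.1924]
tool_rot: [179.9, -0.0, 86.7]
force: [-2.3, 0.5, 4.3]
grip_width: 0.0176
grasp_force: 45.0
```

```bash
python3 -m crank '[{"x":0,"y":0,"z":0.002,"turn":0},{"x":0,"y":0,"z":0.004,"turn":0},{"x":0,"y":0,"z":0.006,"turn":0},{"x":0,"y":0,"z":0.006,"turn":0}]'; python3 -c "
from h import *
go(.516,-.0156,.178,86.7);print(env.get_obs()['wrist_torque'])"
```

```text
time_s: 14.72
tool_pos: [0.5178, -0.0122, 0.1874]
tool_rot: [179.9, -0.3, 86.8]
force: [-3.2, 6.5, 11.5]
grip_width: 0.018
grasp_force: 45.0
shift [-0.0036 -0.0016  0.0093] turn 0.0022 now [ 0.5178 -0.0122  0.1874] [179.89  -0.29  86.82] F [-3.2  6.5 11.5] t 14.725 q7 -0.8
[ 0.87872025  1.00293349 -0.22862165]
```

```bash
python3 -m crank '[{"x":0.0015,"y":-0.0005,"z":-0.001,"turn":0},{"x":0.003,"y":-0.001,"z":-0.001,"turn":0},{"x":0.0035,"y":-0.001,"z":0.001,"turn":0},{"x":0.0035,"y":-0.001,"z":0.003,"turn":0},{"x":0.0035,"y":-0.001,"z":0.004,"turn":0},{"x":0.0035,"y":-0.001,"z":0.004,"turn":0}]'; python3 -c "
from h import *
go(.516,-.0156,.178,86.7);print(env.get_obs()['wrist_torque'])"
```

```text
time_s: 15.48
tool_pos: [0.5176, -0.0105, 0.1845]
tool_rot: [179.8, -0.2, 86.8]
force: [-5.3, 2.4, 21.4]
grip_width: 0.0177
grasp_force: 45.0
shift [-0.0052 -0.0013  0.0064] turn 0.001 now [ 0.5176 -0.0105  0.1845] [179.81  -0.19  86.76] F [-5.3  2.4 21.4] t 15.475 q7 -1.1
[ 0.31034349  1.38233103 -0.0417594 ]
```

```bash
python3 -m crank '[{"x":0.0005,"y":-0.001,"z":-0.003,"turn":0},{"x":0.001,"y":-0.002,"z":-0.003,"turn":0},{"x":0.001,"y":-0.0025,"z":-0.001,"turn":0},{"x":0.001,"y":-0.0025,"z":0.001,"turn":0},{"x":0.001,"y":-0.0025,"z":0.002,"turn":0},{"x":0.001,"y":-0.0025,"z":0.002,"turn":0}]'; python3 -c "
from h import *
go(.516,-.0156,.178,86.7);print(env.get_obs()['wrist_torque'])"
```

```text
time_s: 16.23
tool_pos: [0.5157, -0.0107, 0.1843]
tool_rot: [179.8, -0.1, 86.7]
force: [-7.7, 1.3, 34.2]
grip_width: 0.0177
grasp_force: 45.0
shift [-0.0049  0.0005  0.0063] turn 0.0006 now [ 0.5157 -0.0107  0.1843] [ 1.7975e+02 -1.4000e-01  8.6740e+01] F [-7.7  1.3 34.2] t 16.225 q7 -1.4
[-0.27428985  1.92237775  0.23414624]
```

The lid stops at z 0.184 with an even 34 N push. It is either seated with a changed grip height, or its lugs are resting on the ledge. One look will tell.

```bash
python3 - <<'E'
from h import *
snap("side","s5",None,1)
box=(195,125,290,205);s=7
im=cv2.imread("pics/s5_raw.png")[box[1]:box[3],box[0]:box[2]]
im=cv2.resize(im,None,fx=s,fy=s,interpolation=2).astype(float);im=(255*(im/255)**.7).astype(np.uint8)
t=np.linspace(0,6.28,60)
for z,r,col in((.154,.062,(0,0,255)),(.163,.062,(255,0,0)),(.146,.06,(0,200,0))):
    q=[((pix("side",[.516+r*np.cos(a),-.0156+r*np.sin(a),z])-box[:2]+.5)*s).astype(int).tolist() for a in t]
    cv2.polylines(im,[np.array(q)],True,col,1)
cv2.imwrite("pics/m5.png",im)
E
```

```text
(no output)
```

View pics/m5.png

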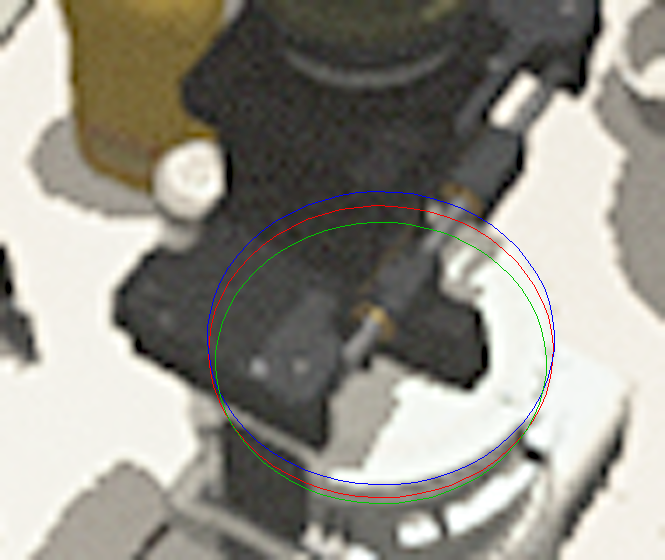

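```bash
python3 - <<'E'
from h import *
f=lambda p:R.from_euler('z',-3.3,degrees=True).as_matrix()@p+[.516,-.0156,0]
for nm,p in (("gripTopL",(-.077,.017,.19)),("gripTopR",(-.077,-.017,.19)),("gripBotL",(-.077,.017,.138)),("gripBotR",(-.077,-.017,.138)),("slotL",(-.076,.03,.13)),("slotR",(-.076,-.03,.13)),("flfront.154",(-.062,0,.154)),("flfront.163",(-.062,0,.163))):
    q=pix("side",f(np.array(p)));print(nm,((q-[180,110]+.5)*6).round(),((q-[195,125]+.5)*7).round())
im=cv2.imread("pics/s5_raw.png",0)
for P in ([.5,-.0775],[.5,-.06],):pass
for (u,v0,v1) in((248,186,202),(258,183,199),(236,178,200)): print(u,v0,im[v0:v1,u])
im=cv2.imread("pics/s4_raw.png",0)
for (u,v0,v1) in((248,165,185),(236,165,185)): print("hover",u,v0,im[v0:v1,u])
E
```

```text
gripTopL [277. 460.] [218. 431.]
gripTopR [350. 499.] [303. 477.]
gripBotL [283. 523.] [226. 506.]
gripBotR [353. 562.] [306. 550.]
slotL [260. 517.] [198. 498.]
slotR [381. 584.] [339. 576.]
flfront.154 [337. 496.] [288. 474.]
flfront.163 [336. 486.] [287. 461.]
248 186 [138 134 178 218 242 250 249 245 171  97 104  79  80  77  75  77]
258 183 [242 242 241 240 236 236 243 245 246 195 110 106  84  61  92 113]
236 178 [53 53 57 56 51 33 36 30 23 59 94 75 22 40 39 33 35 33 39 36 37 30]
hover 248 165 [148 149 150 153 150 146 131 130 123 184 244 252 235 121 118 154 154 158
 154 110]
hover 236 165 [ 33  19  43 109 145 148 151 155 156 129  89  77  68  78 119 147 154 151
 150 151]
```

```bash
python3 - <<'E'
from h import *
t=np.linspace(0,2*np.pi,720)
def row(c,z,u):
    q=np.array([pix("side",[c[0]+.062*np.cos(a),c[1]+.062*np.sin(a),z]) for a in t])
    f=q[q[:,1]>q[:,1].mean()];f=f[np.argsort(f[:,0])];return np.interp(u,f[:,0],f[:,1])
im=lambda n,u,v0,v1:cv2.imread(f"pics/{n}_raw.png",0)[v0:v1,u].astype(int)
for u in (244,248,252,256,260,264):
    r=[]
    for n,a,b in(("s4",165,186),("s5",180,202)):
        g=im(n,u,a,b);w=np.where(g>190)[0];w=w[-1] if len(w) else -1
        r.append(a+w+(g[w]-160)/(g[w]-g[w+1]+1e-9))
    print(u,"hover obs",round(r[0],1),"pred",row((.5149,-.0158),.2448,u).round(1),"now obs",round(r[1],1),"pred .154/.161/.169 at tool",[row((.5157,-.0107),z,u).round(1) for z in(.154,.161,.169)])
E
```

```text
244 hover obs 177.4 pred 175.9 now obs 193.9 pred .154/.161/.169 at tool [np.float64(194.7), np.float64(193.3), np.float64(191.6)]
248 hover obs 177.7 pred 176.3 now obs 194.1 pred .154/.161/.169 at tool [np.float64(194.8), np.float64(193.4), np.float64(191.8)]Traceback (most recent call last):
  File "<stdin>", line 11, in <module>
IndexError: index 22 is out of bounds for axis 0 with size 22
```

```bash
python3 -m crank '[{"x":0,"y":0,"z":-0.006,"turn":0},{"x":0,"y":0,"z":-0.012,"turn":0},{"x":0,"y":0,"z":-0.018,"turn":0},{"x":0,"y":0,"z":-0.024,"turn":0},{"x":0,"y":0,"z":-0.024,"turn":0}]'; python3 -c "
from h import *
go(.518,-.0145,.178,86.7);print(env.get_obs()['wrist_torque'])"
```

```text
time_s: 16.9
tool_pos: [0.5134, -0.0107, 0.2032]
tool_rot: [180.0, 0.0, 86.7]
force: [0.0, -0.2, -2.0]
grip_width: 0.0177
grasp_force: 45.0
shift [-0.0035  0.0048  0.0252] turn -0.0001 now [ 0.5134 -0.0107  0.2032] [180.    0.   86.7] F [ 0.  -0.2 -2. ] t 16.9 q7 -2.5
[-0.07480927  0.11745252 -0.03082722]
```

```bash
python3 -m crank '[{"x":-0.001,"y":0.002,"z":0,"turn":0},{"x":-0.003,"y":0.0045,"z":0.002,"turn":0},{"x":-0.003,"y":0.0045,"z":0.007,"turn":0},{"x":-0.003,"y":0.0045,"z":0.011,"turn":0},{"x":-0.003,"y":0.0045,"z":0.014,"turn":0},{"x":-0.003,"y":0.0045,"z":0.014,"turn":0}]'; python3 -c "
from h import *
print(env.get_obs()['wrist_torque'])"
python3 -m crank '[{"x":0,"y":0,"z":0.002,"turn":0},{"x":0,"y":0,"z":0.003,"turn":0},{"x":0,"y":0,"z":0.003,"turn":0}]'; python3 -c "
from h import *
print(env.get_obs()['wrist_torque'])"
```

```text
time_s: 17.65
tool_pos: [0.5176, -0.0138, 0.1888]
tool_rot: [-180.0, 0.0, 86.7]
force: [0.9, -0.7, -2.8]
grip_width: 0.0178
grasp_force: 45.0
[-0.10362175  0.07663764  0.03370299]
time_s: 18.02
tool_pos: [0.518, -0.0137, 0.1876]
tool_rot: [180.0, -0.1, 86.7]
force: [-4.0, 0.0, 8.8]
grip_width: 0.0177
grasp_force: 45.0
[-0.32443355  0.95125766 -0.13423275]
```

```bash
python3 -m crank '[{"x":0,"y":0,"z":-0.006,"turn":0},{"x":0.002,"y":0,"z":-0.006,"turn":0},{"x":0.005,"y":0,"z":-0.006,"turn":0},{"x":0.005,"y":0,"z":-0.003,"turn":0},{"x":0.005,"y":0,"z":0,"turn":0},{"x":0.005,"y":0,"z":0.002,"turn":0},{"x":0.005,"y":0,"z":0.002,"turn":0}]'; python3 -c "
from h import *
print(env.get_obs()['wrist_torque'])"
```

```text
time_s: 18.9
tool_pos: [0.518, -0.0088, 0.184]
tool_rot: [180.0, -0.0, 86.7]
force: [-0.7, 0.9, -2.5]
grip_width: 0.0181
grasp_force: 45.0
[0.13390282 0.10681758 0.0468816 ]
```

Moving 5 mm to +y cleared it: z 0.184 with no load. I continue down.

```bash
python3 -m crank '[{"x":0,"y":0,"z":0.0015,"turn":0},{"x":0,"y":0,"z":0.003,"turn":0},{"x":0,"y":0,"z":0.0045,"turn":0},{"x":0,"y":0,"z":0.006,"turn":0},{"x":0,"y":0,"z":0.006,"turn":0}]'; python3 -c "
from h import *
print(env.get_obs()['wrist_torque'])"
```

```text
time_s: 19.52
tool_pos: [0.5182, -0.0109, 0.1796]
tool_rot: [180.0, 0.1, 86.6]
force: [-4.1, -3.6, 9.5]
grip_width: 0.0176
grasp_force: 45.0
[-0.46106276  0.99402266  0.1843903 ]
```

```bash
python3 -m crank '[{"x":-0.001,"y":0,"z":-0.002,"turn":0},{"x":-0.002,"y":0,"z":-0.002,"turn":0},{"x":-0.002,"y":0,"z":0,"turn":0},{"x":-0.002,"y":0,"z":0.002,"turn":0},{"x":-0.002,"y":0,"z":0.004,"turn":0},{"x":-0.002,"y":0,"z":0.004,"turn":0}]'; python3 -c "
from h import *
print(env.get_obs()['wrist_torque'])"
```

```text
time_s: 20.27
tool_pos: [0.518, -0.0123, 0.1761]
tool_rot: [-180.0, 0.0, 86.7]
force: [-6.9, -3.7, 15.0]
grip_width: 0.0177
grasp_force: 45.0
[-0.4107167   1.42967427  0.09902182]
```

```bash
python3 -m crank '[{"x":-0.001,"y":0,"z":-0.001,"turn":0},{"x":-0.002,"y":-0.001,"z":-0.001,"turn":0},{"x":-0.002,"y":-0.001,"z":0.001,"turn":0},{"x":-0.002,"y":-0.001,"z":0.003,"turn":0},{"x":-0.002,"y":-0.001,"z":0.004,"turn":0},{"x":-0.002,"y":-0.001,"z":0.004,"turn":0}]'; python3 -c "
from h import *
print(env.get_obs()['wrist_torque'])"
```

```text
time_s: 21.02
tool_pos: [0.518, -0.0124, 0.176]
tool_rot: [179.9, -0.2, 86.7]
force: [-15.6, 1.1, 40.2]
grip_width: 0.018
grasp_force: 45.0
[0.19433699 3.4663486  0.0334812 ]
```

It now stops evenly at z 0.176 (expected about 0.177). I ease the push and check the flange edge row in the side image.

```bash
python3 -m crank '[{"x":0,"y":0,"z":-0.003,"turn":0},{"x":0,"y":0,"z":-0.005,"turn":0},{"x":0,"y":0,"z":-0.005,"turn":0},{"x":0,"y":0,"z":-0.005,"turn":0}]'
python3 - <<'E'
from h import *
snap("side","s6",None,1)
t=np.linspace(0,2*np.pi,720);o=env.get_obs();print(o['wrist_torque'],o["force"])
def row(c,z,u):
    q=np.array([pix("side",[c[0]+.062*np.cos(a),c[1]+.062*np.sin(a),z]) for a in t])
    f=q[q[:,1]>q[:,1].mean()];f=f[np.argsort(f[:,0])];return np.interp(u,f[:,0],f[:,1])
for u in (244,248,252): print(u,cv2.imread("pics/s6_raw.png",0)[186:204,u],[row((.518,-.0124),z,u).round(1) for z in(.154,.161,.169)])
E
```

```text
time_s: 21.52
tool_pos: [0.5179, -0.0124, 0.1761]
tool_rot: [179.9, -0.1, 86.7]
force: [-0.8, 0.2, 8.3]
grip_width: 0.0176
grasp_force: 45.0
[ 0.41006775  0.22374396 -0.03949767] [0.52581831 0.51541352 8.38423974]
244 [153 139 132 139 141 129 146 149 202 198  78  65  59  59  37  29  62 150] [np.float64(194.1), np.float64(192.7), np.float64(191.1)]
248 [153 150 153 137 123 177 226 243 252 245 162  73  71  78  77  77  79  68] [np.float64(194.4), np.float64(193.0), np.float64(191.4)]
252 [220 252 248 238 232 235 240 244 248 245 166  65  79 115 195 226 157  80] [np.float64(194.2), np.float64(192.8), np.float64(191.1)]
```

The flange edge sits at row ≈196, which after the hover bias correction gives a flange top of ≈ 0.153 m, so the lid is seated (0.154 expected). I check the jog direction from the jog ribs and begin the twist.

```bash
python3 - <<'E'
from h import *
im=cv2.imread("pics/top0_raw.png",0).astype(float)
def dark(u,v):
    x,y=int(round((u+.5)/5.5-.5+150)),int(round((v+.5)/5.5-.5+145))
    w=im[y-2:y+3,x-2:x+3];w=np.clip(np.median(w)-10-w,0,None);Y,X=np.mgrid[y-2:y+3,x-2:x+3]
    return (w*X).sum()/w.sum(),(w*Y).sum()/w.sum()
for nm,a,b in(("load",(361,205),(641,228)),("jog",(400,125),(605,318))):
    p,q=[ray("top",*dark(*k),.14)[:2] for k in(a,b)];d=p-q
    print(nm,p,q,(p+q)/2,np.linalg.norm(d),np.degrees(np.arctan2(d[1],d[0])))
E
python3 -m crank '[{"x":0,"y":0.0002,"z":0,"turn":0.08},{"x":0,"y":0.0005,"z":0,"turn":0.16},{"x":-0.0001,"y":0.0008,"z":0,"turn":0.24},{"x":-0.0002,"y":0.001,"z":0,"turn":0.32},{"x":-0.0003,"y":0.0012,"z":0,"turn":0.4},{"x":-0.0003,"y":0.0012,"z":0,"turn":0.4}]' - 58
python3 -c "
from h import *
o=env.get_obs();print(o['wrist_torque'],o['tool_rot'])"
```

```text
load [0.52007317 0.05206498] [ 0.51344149 -0.07696785] [ 0.51675733 -0.01245144] 0.12920313186627344 87.05785842200443
jog [0.56108811 0.03929852] [ 0.47188684 -0.06243575] [ 0.51648747 -0.01156862] 0.13530235953198402 48.755508141546926
time_s: 22.32
tool_pos: [0.5179, -0.0122, 0.1761]
tool_rot: [-179.9, -0.1, 63.8]
force: [-5.5, 0.8, 12.4]
grip_width: 0.0176
grasp_force: 58.0
[0.53974834 0.86267678 0.15861865] [-1.79930865e+02 -7.24457916e-02  6.38419166e+01]
```

```bash
python3 -m crank '[{"x":0,"y":0,"z":0,"turn":0.07},{"x":0,"y":0,"z":0,"turn":0.14},{"x":0,"y":0,"z":0,"turn":0.2},{"x":0,"y":0,"z":0,"turn":0.25},{"x":0,"y":0,"z":0,"turn":0.262},{"x":0,"y":0,"z":0,"turn":0.262},{"x":0,"y":0,"z":0,"turn":0.262}]'
python3 -c "
from h import *
o=env.get_obs();print(o['wrist_torque'],o['tool_rot'],o['force'])"
```

```text
time_s: 23.2
tool_pos: [0.5183, -0.0123, 0.1761]
tool_rot: [-180.0, -0.1, 48.9]
force: [-4.7, 1.4, 11.7]
grip_width: 0.0177
grasp_force: 58.1
[0.45769209 0.68660246 0.55795048] [-1.79967767e+02 -6.29594645e-02  4.89085630e+01] [-4.66304011  1.40068355 11.69184204]
```

The spring torque shows (+0.56 Nm including friction), and the bar is at yaw 48.9° against the jog ribs' 48.8°. I ease the downward push a little and recheck.

```bash
python3 -m crank '[{"x":0,"y":0,"z":-0.0005,"turn":0},{"x":0,"y":0,"z":-0.001,"turn":0.002},{"x":0,"y":0,"z":-0.001,"turn":0.002},{"x":0,"y":0,"z":-0.001,"turn":0.002},{"x":0,"y":0,"z":-0.001,"turn":0.002},{"x":0,"y":0,"z":-0.001,"turn":0.002},{"x":0,"y":0,"z":-0.001,"turn":0.002},{"x":0,"y":0,"z":-0.001,"turn":0.002}]'
python3 - <<'E'
from h import *
o=env.get_obs();print(o['wrist_torque'],o['tool_rot'],o['force'])
snap("side","s7",None,1)
# bar-end / pointer check: right bar end top, dark bar vs white flange, in side image
for s in(1,-1):
    for a in (43,48.8,55):
        p=[.5175+s*.044*np.cos(np.radians(a)),-.0135+s*.044*np.sin(np.radians(a)),.19]; print(s,a,pix("side",p).round(1))
g=cv2.imread("pics/s7_raw.png",0)
print(g[158:196:2,226:280:2])
# blade, cup unmoved: difference from the first picture
d=np.abs(g.astype(int)-cv2.imread("pics/side0_raw.png",0));print("cup diff",d[222:252,208:238].mean(),"tub",d[190:235,335:380].mean())
E
```

```text
time_s: 24.2
tool_pos: [0.5182, -0.0124, 0.1762]
tool_rot: [-180.0, -0.1, 48.7]
force: [0.0, 5.9, 4.2]
grip_width: 0.0174
grasp_force: 58.1
[ 1.32070785 -0.05087752  0.40493931] [-1.79985326e+02 -6.36106382e-02  4.86869831e+01] [0.01409387 5.90957814 4.24487257]
1 43 [244.1 151.2]
1 48.8 [242.4 151.6]
1 55 [240.7 152.2]
-1 43 [253.1 180.3]
-1 48.8 [254.8 179.9]
-1 55 [256.7 179.2]
[[ 33  34  27  30  29  21  28  25  32  27  29  32  42  47  44  27  40  56
   60  56  54  57  69  54  79 178 217]
 [ 38  36  34  24  33  30  29  32  37  46  54  35  73  38  24  31  77  59
   51  56  43  39  14 246 241 235 235]
 [ 38  33  28  31  30  36  54  52  48  44  36  32  71  56  55 127  96  37
   36  32  35  29  64 243 232 232 233]
 [ 31  53  91 121  22  47  40  38  39  34  38  60  64  44  43  32  37  22
   21  17  45  92 208 235 230 229 232]
 [ 27 152 154 149  72  44  37  43  43  44  44  38  26  32  32  19 197  69
  221 225 138 152 172 240 230 231 232]
 [181 151 123  87  59  54  44  35  31  28  36  29  36  26  31  22 207 253
  246 247 207 150 145 202 235 231 233]
 [ 87  53  56  40  47  41  31  35  36 
[... 768 characters left out ...]
33 137 152 155 155 155 146 139 162  31  28  30  22 234 245
  243 235 240 244 233 238 239 239 244]
 [ 51  32  42 127 139 136 148 152 142 221 252 220 110  24  31  11 232 241
  234 238 245 249 198 248 226 244 242]
 [ 69  34  36  35  68 117 124 209 252 246 244 253 144  68 170 214 245 233
  234 244 250 187 117 248 228 243 241]
 [ 99  35  32  35  50  41  92 242 226 229 236 240 246 247 235 243 238 244
  245 249 186 176  79  39 240 243 219]
 [ 89  30  36  40  36  38  75 254 235 238 231 224 224 240 240 230 241 249
  244 114 164 253 254 164 225 237 141]
 [ 80  37  36  36  35  33  36 253 250 248 245 245 246 247 246 237 220 162
   68 171 253 246 132 219 218 154  68]]
cup diff 26.63 tub 23.93679012345679
```

```bash
python3 - <<'E'
from h import *
a=cv2.imread("pics/side0_raw.png",0);b=cv2.imread("pics/s7_raw.png",0)
for n,(x0,y0,x1,y1) in dict(cup=(205,220,240,252),tub=(330,185,382,240),salt=(213,143,234,168),ref=(270,240,295,285)).items():
    r=cv2.matchTemplate(b[y0-8:y1+8,x0-8:x1+8],a[y0:y1,x0:x1],cv2.TM_CCOEFF_NORMED);_,m,_,l=cv2.minMaxLoc(r);print(n,m,np.array(l)-8, a[y0:y1,x0:x1].mean(),b[y0:y1,x0:x1].mean())
o=env.get_obs();print(o['tool_rot'],o['wrist_torque'],o['force'],o['grip_width'],o['time_s'])
E
```

```text
cup 0.823093593120575 [0 0] 157.16875 167.77232142857142
tub 0.9935722351074219 [0 0] 188.34230769230768 213.16783216783216
salt 0.26255691051483154 [-4  5] 137.94285714285715 40.68380952380952
ref 0.9974910020828247 [0 0] 138.11022222222223 158.52355555555556
[-1.79983546e+02 -6.69426873e-02  4.86814227e+01] [ 1.30829239 -0.11222019  0.37450335] [-1.47240121  5.77499717  5.40256063] 0.017686069087194098 24.25
```

The cup and tub have not moved. The salt shaker is now hidden by the arm, but in the earlier view it stood at (222,151), its original place. The lid is held at jog, so I hand in.

```bash
python3 -c "
from cell import env
print(env.sign_off())"
```

```text
the job is handed in; nothing more can be done
None
```

The job is handed in at about 24 s: the blade is fully down in its slot and released, and the lid is seated and held at the jog position (gripper yaw 48.7°, jog ribs 48.8°). The cup and tub matched their first picture positions, and the salt was in place when last seen, before the twist. One risk: while the lid was being seated, the wrist force briefly reached about 43 N (40 N of it vertical), pressed through the gripped lid.

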